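Find the free lid of the gouge chest and tip it open

TASK

One of the five lids on the gouge chest has been left off its catch: press with the fingertips on the thumb marks at the lids' near ends, one lid after another, until you find the lid that rocks. Then push that lid fully open with the fingers, until it stands upright against its stop. Only press and push: do not take hold of a lid between the fingers, and leave the mallet, the glue bottle and the billet where they are.

Things in the scene. Friction and masses are not known exactly. Their poses are not given: they have to be found in the camera images.
- chest: Fixed chest of pale wood, 252 (x) x 386 (y) x 115 mm high, walls 18 mm; origin: centre of its underside; x from its near to its far side, y left, z up. Its flat top is five identical lids in a row along y, tops at z = 115 mm, hung on one rod along y at x = -25, z = 106 mm. Hollow below, 87 mm to the floor, no partitions; a stop bar 18 mm square along y at x = 0, z = 28 to 46 mm.
- lid_1 (a joint): Tilt of the leftmost lid, rad: 0 shut and flush; grows as its near end sinks and its far end rises; 1.57 upright; 1.66 full open at its stop, leaning a little to the robot. Each lid is 210 (x) x 66 (y) x 18 mm, 135 g, 4 mm gaps; the rod crosses it at mid-thickness, 80 mm from the near end, 130 mm from the far end, which cannot go down.
- lid_1_spot (a point): Centre of the dark 26 mm round thumb mark on top of the leftmost lid, the place to press: mid-width, 30 mm from its near end, 50 mm nearer than the rod. Turns with the lid; axes as the chest's while shut (x along the lid to its far end, z out of its top face).
- lid_1_far (a point): Middle of the far top edge of the leftmost lid, 180 mm along x from its thumb mark. Turns with the lid.
- lid_2 (a joint): Tilt of the second-from-left lid, rad: 0 shut and flush; grows as its near end sinks and its far end rises; 1.57 upright; 1.66 full open at its stop, leaning a little to the robot. Four lids are caught from beneath and give less than 0.03 rad; one, another each time, is free: about 3 to 5 N on its thumb mark rocks it.
- lid_2_spot (a point): Centre of the dark 26 mm round thumb mark on top of the second-from-left lid, the place to press: mid-width, 30 mm from its near end, 50 mm nearer than the rod. Turns with the lid; axes as the chest's while shut (x along the lid to its far end, z out of its top face).
- lid_2_far (a point): Middle of the far top edge of the second-from-left lid, 180 mm along x from its thumb mark. Turns with the lid.
- lid_3 (a joint): Tilt of the middle lid, rad: 0 shut and flush; grows as its near end sinks and its far end rises; 1.57 upright; 1.66 full open at its stop, leaning a little to the robot. The pivot is stiff: the free lid stays at whatever angle it is left.
- lid_3_spot (a point): Centre of the dark 26 mm round thumb mark on top of the middle lid, the place to press: mid-width, 30 mm from its near end, 50 mm nearer than the rod. Turns with the lid; axes as the chest's while shut (x along the lid to its far end, z out of its top face).
- lid_3_far (a point): Middle of the far top edge of the middle lid, 180 mm along x from its thumb mark. Turns with the lid.
- lid_4 (a joint): Tilt of the second-from-right lid, rad: 0 shut and flush; grows as its near end sinks and its far end rises; 1.57 upright; 1.66 full open at its stop, leaning a little to the robot. The fingers can follow the near end down into the chest, or push from beyond under the raised far end.
- lid_4_spot (a point): Centre of the dark 26 mm round thumb mark on top of the second-from-right lid, the place to press: mid-width, 30 mm from its near end, 50 mm nearer than the rod. Turns with the lid; axes as the chest's while shut (x along the lid to its far end, z out of its top face).
- lid_4_far (a point): Middle of the far top edge of the second-from-right lid, 180 mm along x from its thumb mark. Turns with the lid.
- lid_5 (a joint): Tilt of the rightmost lid, rad: 0 shut and flush; grows as its near end sinks and its far end rises; 1.57 upright; 1.66 full open at its stop, leaning a little to the robot. 
- lid_5_spot (a point): Centre of the dark 26 mm round thumb mark on top of the rightmost lid, the place to press: mid-width, 30 mm from its near end, 50 mm nearer than the rod. Turns with the lid; axes as the chest's while shut (x along the lid to its far end, z out of its top face).
- lid_5_far (a point): Middle of the far top edge of the rightmost lid, 180 mm along x from its thumb mark. Turns with the lid.
- mallet: Bystander: turned dark wood carver's mallet standing on its round head (92 mm across), 240 mm tall, loose, beside the left end of the chest; origin at the centre of its underside.
- glue: Bystander: dark glue bottle with red cap, 60 mm across, 165 mm tall, standing loose beyond the right end of the chest; origin at the centre of its underside.
- billet: Bystander: loose pale wood billet 120 x 45 x 38 mm lying beside the right end of the chest; origin at the centre of its underside, x along its length.

How it is judged:
On the way, in this order (a step that is already met when the one before it is completed fails the run):
1. the free lid rocks under a fingertip pressed on its near end (((value of joint lid_1 between 0.1 and 1.2 rad and contact force between the fingers and lid_1 above 0.3 N and x of the grasp point in the frame of lid_1_spot below 0.05 m and z of the grasp point in the frame of lid_1_spot above 0 m) or (value of joint lid_2 between 0.1 and 1.2 rad and contact force between the fingers and lid_2 above 0.3 N and x of the grasp point in the frame of lid_2_spot below 0.05 m and z of the grasp point in the frame of lid_2_spot above 0 m) or (value of joint lid_3 between 0.1 and 1.2 rad and contact force between the fingers and lid_3 above 0.3 N and x of the grasp point in the frame of lid_3_spot below 0.05 m and z of the grasp point in the frame of lid_3_spot above 0 m) or (value of joint lid_4 between 0.1 and 1.2 rad and contact force between the fingers and lid_4 above 0.3 N and x of the grasp point in the frame of lid_4_spot below 0.05 m and z of the grasp point in the frame of lid_4_spot above 0 m) or (value of joint lid_5 between 0.1 and 1.2 rad and contact force between the fingers and lid_5 above 0.3 N and x of the grasp point in the frame of lid_5_spot below 0.05 m and z of the grasp point in the frame of lid_5_spot above 0 m))), for 0.1 s.
2. the same lid is pushed open, upright (value of joint any of lid_1, lid_2, lid_3, lid_4, lid_5 above 1.45 rad), for 0.2 s.
At the end, for the whole second after the job is handed in: The lid that was free stands open at 1.45 rad or more (full open is 1.66) and at rest, the other four are shut (under 0.05 rad), and mallet, glue bottle and billet stand within 20 mm of their places, upright (((value of joint lid_1 above 1.45 rad and velocity of joint lid_1 between -0.05 and 0.05 rad/s and value of joint each of lid_2, lid_3, lid_4, lid_5 below 0.05 rad) or (value of joint lid_2 above 1.45 rad and velocity of joint lid_2 between -0.05 and 0.05 rad/s and value of joint each of lid_1, lid_3, lid_4, lid_5 below 0.05 rad) or (value of joint lid_3 above 1.45 rad and velocity of joint lid_3 between -0.05 and 0.05 rad/s and value of joint each of lid_1, lid_2, lid_4, lid_5 below 0.05 rad) or (value of joint lid_4 above 1.45 rad and velocity of joint lid_4 between -0.05 and 0.05 rad/s and value of joint each of lid_1, lid_2, lid_3, lid_5 below 0.05 rad) or (value of joint lid_5 above 1.45 rad and velocity of joint lid_5 between -0.05 and 0.05 rad/s and value of joint each of lid_1, lid_2, lid_3, lid_4 below 0.05 rad)) and angle between each of mallet, glue, billet's own z axis and vertical below 0.15 rad and distance of each of mallet, glue, billet from where it was at the start of the episode below 0.02 m); the robot touches nothing.
It fails at once if a lid is taken between the fingers ((x of the grasp point in the frame of lid_1_spot between -0.026 and 0.176 m and y of the grasp point in the frame of lid_1_spot between -0.029 and 0.029 m and z of the grasp point in the frame of lid_1_spot between -0.015 and -0.003 m) or (x of the grasp point in the frame of lid_2_spot between -0.026 and 0.176 m and y of the grasp point in the frame of lid_2_spot between -0.029 and 0.029 m and z of the grasp point in the frame of lid_2_spot between -0.015 and -0.003 m) or (x of the grasp point in the frame of lid_3_spot between -0.026 and 0.176 m and y of the grasp point in the frame of lid_3_spot between -0.029 and 0.029 m and z of the grasp point in the frame of lid_3_spot between -0.015 and -0.003 m) or (x of the grasp point in the frame of lid_4_spot between -0.026 and 0.176 m and y of the grasp point in the frame of lid_4_spot between -0.029 and 0.029 m and z of the grasp point in the frame of lid_4_spot between -0.015 and -0.003 m) or (x of the grasp point in the frame of lid_5_spot between -0.026 and 0.176 m and y of the grasp point in the frame of lid_5_spot between -0.029 and 0.029 m and z of the grasp point in the frame of lid_5_spot between -0.015 and -0.003 m)).
It fails at once if a bystander is shifted more than 20 mm, lifted or tipped (distance of any of mallet, glue, billet from where it was at the start of the episode above 0.02 m or angle between any of mallet, glue, billet's own z axis and vertical above 0.15 rad).
It also fails if it takes over 58 s, if anything falls off the work surface, if the arm or the gripper's body presses on something with over 40 N, if the wrist force passes 120 N, or if a joint passes its speed limit or range.

ROBOT

A 6-joint arm with a two-finger parallel gripper is mounted at the origin on the work surface. World frame = base frame: x ahead of the robot, y to its left, z up, the work surface at z = 0. Lengths are in m, angles in rad, forces in N, time in s.
With the tool pointing down it reaches from about 0.425 to 0.95 m from the base axis. Payload 3.5 kg.
Tool frame: the origin (TCP) lies at the very end of the fingers, on their centre line; the grasp point (between the pads) lies 19 mm behind it; z points along the fingers, y is the line along which they close (so a half turn about z gives the same grasp; the last joint's range is limited). The gripper opens to 85 mm and grips with 20 to 120 N. Pads are 22 mm wide; open, the fingers measure 114 mm over their backs; the gripper's body (76 mm by 85 mm) begins 54 mm behind the grasp point. The pads swing forward as they close: fully open they stand 13 mm farther back than shut.
Start: joints at [-1.458, 0.286, 1.577, -0, 1.279, -0.15], TCP at [0.175, -0.652, 0.231] pointing down, gripper open.
Joint ranges: [-2.77, 2.77], [-0.9, 2.22], [0.21, 2.48], [-1.53, 4.67], [0.24, 2.81], [-2.84, 2.84]. Speed limits (rad/s): [2.79, 2.79, 3.14, 3.14, 3.14, 3.14].

INTERFACE

Orientations are given as a unit quaternion [x, y, z, w].
In Python, from plant import ctrl gives the robot as it stands.
- The arm moves only by the tool carry_out, never from a script. Its argument "deltas" is one flat list of numbers, 6 for each row, row after row: the shift along the tool's x, y, z in m, then the turn, a rotation vector about the tool's x, y, z in rad. A call has 1 to 5 rows; each row is the pose to reach, as a shift and turn from the pose commanded when the call began, along the tool's axes at that moment; what a row does not reach only later rows make up. A row lasts 1/8 s, in which the tool goes at most 62.5 mm and 10.7 degrees, less where a joint would pass 70% of its speed; a pose out of reach is approached as far as the arm can. A call with a gripper value outside its range is refused whole. "grip" is the opening in per cent of the stroke, from 0 (shut) to 100 (fully open), set as the call begins (left out, the last holds). The fingers move at their own pace and stop on an object; "grip_force" is the grip in N (left out, the last holds). Time passes only in rows, so rows that repeat a pose let the fingers close. It gives the time, the measured TCP pose, the force, the opening and the grip force at its end, in the units of the state.
- ctrl.get_state(): the state, without advancing time (a new reading comes with each control period).
- ctrl.read_camera(name): name is "side" or "top"; returns (picture, depth): 480x640x3 uint8, red, green, blue; 480x640 float32, m along the optical axis (not along the pixel's ray), 0 where there is no reading.
- ctrl.camera_model(name): a dict with "intrinsics" (3x3 intrinsics, pixels), "extrinsics" (4x4, takes a point from world to camera coordinates). Camera axes: x right, y down, z forward; pixel columns grow to the right and rows downward; lengths in m; the calibration is good to about 2 mm. A picture is of the moment at which its call begins. camera_model takes no time and is no camera call.
- ctrl.sign_off(): hands the job in; it is judged then, once.
Trained networks look in the newest picture that a camera, given by its name, has taken for a name from the list of things; names that differ only in an ending like _2 or _b are one class to them, and where a whole thing is asked for, a point or a joint stands for the part that bears it (a point fixed in the world has none). Each returns a list of dicts, best first, with "score" (0 to 1); they miss things now and then, are a little off and sometimes report something else, mostly with a low value. They report only what shows in the picture. A call takes as long as a camera call.
- ctrl.find_in(camera, query): "uv" ([column, row] in pixels, amid what is visible of it).
The state is a dict: "time": time; "qpos": joint angles; "dq": joint speeds; "joint_efforts": joint torques, N m; "eef_pos": TCP position; "tcp_rot": TCP orientation; "contact_force": force on the tool from outside, world axes, zero at the start; "wrist_torque": the same for the moment, N m; "opening": opening from 0.0 (shut) to 1.0 (fully open); "finger_force": force on a finger pad.
Only numpy, scipy, OpenCV 4.12 (cv2) and the standard library are available. Lean on these libraries where they do the work, as an engineer would, in place of code of your own. Each camera call takes 0.05 s, during which the arm holds its last target. There are 200 camera calls.

## Working session

There is one attempt and no reset: what is moved stays moved. The work goes in short steps, Python scripts to look and compute and a tool call to move; the robot and the scene stay as the last step left them, time stands still between calls to the robot, and variables do not carry over. Pictures are saved under pics/ and viewed, at most 10 in all, crops included, and the job is handed in when it is done.

Besides the shell and the picture viewer there is one more tool, called after "Call:" in YAML: its name, and indented under it one key for each argument. carry_out: Moves the arm, as the interface text tells. Its arguments: {"type":"object","properties":{"deltas":{"type":"array"},"grip":{"type":"number"},"grip_force":{"type":"number"}},"required":["deltas"]}

```bash
mkdir -p pics; cat > h.py <<'E'
import numpy as np,cv2
from plant import ctrl
def world(cam,uv,d):
    m=ctrl.camera_model(cam);K=np.array(m["intrinsics"]);T=np.linalg.inv(np.array(m["extrinsics"]))
    u,v=int(round(uv[0])),int(round(uv[1]));p=d[max(0,v-2):v+3,max(0,u-2):u+3];z=np.median(p[p>0])
    return (T@np.r_[np.linalg.inv(K)@[uv[0],uv[1],1]*z,1])[:3]
E
python3 - <<'E'
from h import *
np.set_printoptions(precision=4,suppress=True)
s=ctrl.get_state();print(s["time"],s["eef_pos"],s["tcp_rot"])
for c in("top","side"):
    im,d=ctrl.read_camera(c);cv2.imwrite(f"pics/{c}0.png",im[:,:,::-1])
    for q in("lid_1_spot","chest","mallet","glue","billet") if c=="top" else ("lid_1_spot",):
        for r in ctrl.find_in(c,q):
            try: print(c,q,r["uv"],round(r["score"],2),world(c,r["uv"],d))
            except Exception as e: print(c,q,r,e)
E
```

```text
0.0 [ 0.1753 -0.6511  0.2299] [ 0.9914  0.131   0.     -0.0012]
top lid_1_spot [258.1, 255.7] 0.89 [0.5522 0.145  0.1153]
top chest [322.3, 261.1] 0.65 [0.5517 0.0073 0.1152]
top mallet [191.8, 246.2] 0.68 [0.559  0.2858 0.1278]
top mallet [292.8, 257.0] 0.35 [0.5554 0.0708 0.1154]
top glue [455.5, 224.2] 0.65 [ 0.6546 -0.2728  0.12  ]
top glue [322.3, 261.7] 0.59 [0.5504 0.0072 0.1151]
top billet [449.7, 309.9] 0.56 [ 0.4778 -0.2859  0.0396]
side lid_1_spot [305.9, 196.7] 0.69 [0.5568 0.1436 0.1163]
```

View pics/top0.png

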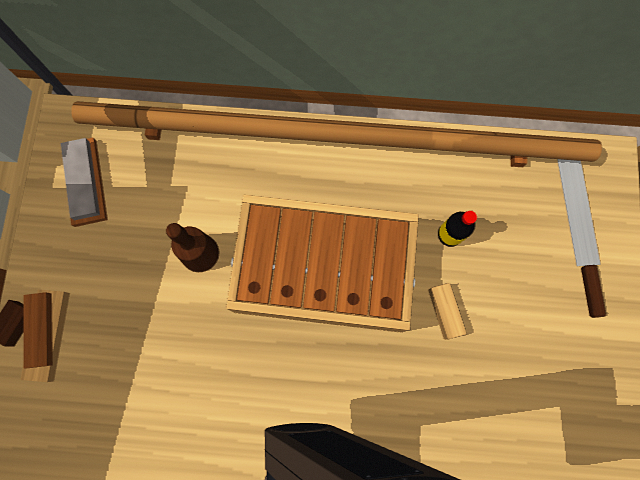

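View pics/side0.png

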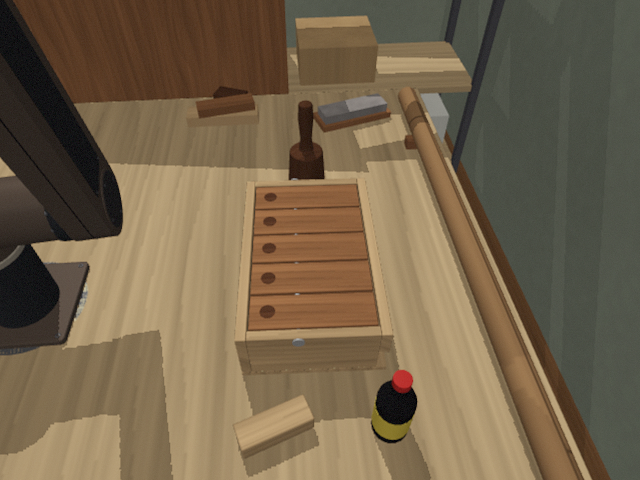

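The top view shows the five thumb marks at about (254,288), (287,291), (320,295), (353,299) and (386,303). The mallet is at (195,250), the glue at (455,228) and the billet at (450,311). I'll refine the marks next.

```bash
cat > geo.py <<'E'
from h import *
from scipy.spatial.transform import Rotation as R
E
python3 - <<'E'
from geo import *
np.set_printoptions(precision=4,suppress=True)
im,d=ctrl.read_camera("top")
g=im.mean(2);P=[]
for u,v in[(254,288),(287,291),(320,295),(353,299),(386,303)]:
    w=g[v-10:v+11,u-10:u+11];m=w<(w.min()+0.5*(np.median(w)-w.min()))
    ys,xs=np.nonzero(m);c=(u-10+xs.mean(),v-10+ys.mean());p=world("top",c,d);P.append(p);print(c,m.sum(),p)
P=np.array(P)
v=P[0]-P[4];print("pitch",np.linalg.norm(v[:2])/4,"chest yaw",np.arctan2(-v[0],v[1]))
# row of lid corners for yaw check
a=world("top",(277,206),d);b=world("top",(272,290),d);print(a,b)
# tool axes
s=ctrl.get_state();print(R.from_quat(s["tcp_rot"]).as_matrix())
E
```

```text
(np.float64(253.74561403508773), np.float64(287.13157894736844)) 114 [0.4842 0.147  0.1166]
(np.float64(286.6637168141593), np.float64(290.8407079646018)) 113 [0.482  0.0772 0.1165]
(np.float64(319.61538461538464), np.float64(294.5811965811966)) 117 [0.4799 0.0074 0.1151]
(np.float64(352.7368421052632), np.float64(298.56140350877195)) 114 [ 0.4771 -0.0625  0.1157]
(np.float64(385.9826086956522), np.float64(302.53913043478263)) 115 [ 0.4744 -0.1324  0.1164]
pitch 0.06990355462759534 chest yaw -0.03500632240211651
[0.6656 0.1153 0.1148] [0.4818 0.1085 0.1121]
[[ 0.9657  0.2598 -0.    ]
 [ 0.2598 -0.9657  0.0001]
 [ 0.     -0.0001 -1.    ]]
```

Call:
carry_out:
  deltas: [0.042, -0.042, 0, 0, 0, 0.06, 0.084, -0.084, 0, 0, 0, 0.12, 0.126, -0.126, 0, 0, 0, 0.18, 0.168, -0.168, 0, 0, 0, 0.24, 0.21, -0.21, 0, 0, 0, 0.297]
  grip: 0

```text
time: 1.08
eef_pos: [0.3243, -0.3928, 0.2316]
tcp_rot: [1.0, -0.018, 0.0, 0.0]
contact_force: [0.3, -0.2, 0.1]
opening: 0.0
finger_force: 0.0
```

Call:
carry_out:
  deltas: [0.028, -0.053, 0.014, 0, 0, 0, 0.056, -0.106, 0.028, 0, 0, 0, 0.084, -0.159, 0.042, 0, 0, 0, 0.112, -0.212, 0.056, 0, 0, 0, 0.141, -0.265, 0.07, 0, 0, 0]

```text
time: 1.7
eef_pos: [0.4745, -0.1327, 0.1615]
tcp_rot: [1.0, -0.017, 0.001, 0.0]
contact_force: [0.3, -0.4, 0.2]
opening: -0.004
finger_force: 0.0
```

Call:
carry_out:
  deltas: [0, 0, 0.02, 0, 0, 0, 0, 0, 0.035, 0, 0, 0, 0, 0, 0.041, 0, 0, 0, 0, 0, 0.045, 0, 0, 0, 0, 0, 0.047, 0, 0, 0]

```text
time: 2.33
eef_pos: [0.4736, -0.1353, 0.1148]
tcp_rot: [1.0, -0.018, 0.0, 0.0]
contact_force: [-2.4, 0.1, 3.7]
opening: -0.005
finger_force: 2.0
```

Call:
carry_out:
  deltas: [0, 0, 0.002, 0, 0, 0, 0, 0, 0.004, 0, 0, 0, 0, 0, 0.005, 0, 0, 0]

```text
time: 2.7
eef_pos: [0.4737, -0.1353, 0.1146]
tcp_rot: [1.0, -0.017, -0.001, 0.0]
contact_force: [-13.2, 4.6, 29.2]
opening: -0.003
finger_force: 14.2
```

Call:
carry_out:
  deltas: [0, 0, -0.025, 0, 0, 0, 0, -0.045, -0.025, 0, 0, 0, 0, -0.07, -0.02, 0, 0, 0, 0, -0.07, -0.006, 0, 0, 0, 0, -0.07, -0.001, 0, 0, 0]

```text
time: 3.32
eef_pos: [0.4769, -0.0643, 0.1145]
tcp_rot: [1.0, -0.017, -0.001, -0.001]
contact_force: [-15.5, 9.7, 41.8]
opening: -0.0
finger_force: 21.1
```

Call:
carry_out:
  deltas: [0, 0, 0, 0, 0, 0, 0, 0, 0.001, 0, 0, 0]

```text
time: 3.58
eef_pos: [0.4768, -0.0643, 0.1146]
tcp_rot: [1.0, -0.018, -0.001, -0.002]
contact_force: [-13.3, 9.2, 33.2]
opening: 0.003
finger_force: 16.7
```

Lid 4 is caught too. On to lid 3.

Call:
carry_out:
  deltas: [0, 0, -0.025, 0, 0, 0, 0, -0.045, -0.025, 0, 0, 0, 0, -0.07, -0.02, 0, 0, 0, 0, -0.07, -0.006, 0, 0, 0, 0, -0.07, -0.001, 0, 0, 0]

```text
time: 4.2
eef_pos: [0.4791, 0.0053, 0.1145]
tcp_rot: [1.0, -0.018, -0.002, -0.001]
contact_force: [-18.1, 7.0, 45.0]
opening: -0.003
finger_force: 22.6
```

Lid 3 is caught. On to lid 2.

Call:
carry_out:
  deltas: [0, 0, -0.025, 0, 0, 0, 0, -0.045, -0.025, 0, 0, 0, 0, -0.07, -0.02, 0, 0, 0, 0, -0.07, -0.006, 0, 0, 0, 0, -0.07, -0.001, 0, 0, 0]

```text
time: 4.82
eef_pos: [0.4814, 0.0749, 0.1145]
tcp_rot: [1.0, -0.018, -0.002, -0.001]
contact_force: [-17.6, 3.5, 40.6]
opening: -0.001
finger_force: 20.6
```

Call:
carry_out:
  deltas: [0, 0, -0.025, 0, 0, 0, 0, -0.045, -0.025, 0, 0, 0, 0, -0.07, -0.02, 0, 0, 0, 0, -0.07, -0.006, 0, 0, 0, 0, -0.07, -0.001, 0, 0, 0]

```text
time: 5.45
eef_pos: [0.4826, 0.1444, 0.1107]
tcp_rot: [1.0, -0.018, -0.001, -0.0]
contact_force: [-2.2, 2.4, 5.0]
opening: 0.002
finger_force: 2.3
```

Call:
carry_out:
  deltas: [0, 0, 0.008, 0, 0, 0, 0, 0, 0.016, 0, 0, 0, 0, 0, 0.022, 0, 0, 0, 0, 0, 0.028, 0, 0, 0, 0, 0, 0.032, 0, 0, 0]

```text
time: 6.08
eef_pos: [0.4832, 0.1453, 0.08]
tcp_rot: [1.0, -0.017, -0.0, 0.0]
contact_force: [0.1, 0.1, 4.3]
opening: 0.002
finger_force: 1.5
```

Call:
carry_out:
  deltas: [0, 0, -0.06, 0, 0, 0, 0, 0, -0.12, 0, 0, 0, 0, 0, -0.18, 0, 0, 0, 0.055, 0, -0.185, 0, 0, 0, 0.11, 0, -0.185, 0, 0, 0]

```text
time: 6.7
eef_pos: [0.5944, 0.142, 0.267]
tcp_rot: [1.0, -0.017, 0.002, -0.0]
contact_force: [0.9, -0.0, -0.4]
opening: 0.003
finger_force: 0.0
```

Call:
carry_out:
  deltas: [0.045, 0, 0, 0, 0, 0, 0.085, 0, 0, 0, 0, 0, 0.085, 0, 0, 0, 0, 0]

```text
time: 7.08
eef_pos: [0.679, 0.1382, 0.2618]
tcp_rot: [1.0, -0.017, -0.002, 0.0]
contact_force: [-0.3, 0.6, -0.5]
opening: -0.002
finger_force: 0.0
```

```bash
python3 - <<'E'
from h import *
im,d=ctrl.read_camera("side");cv2.imwrite("pics/side1.png",im[:,:,::-1])
s=ctrl.get_state();print(s["eef_pos"],s["contact_force"])
for q in("lid_1_far","mallet"):
    for r in ctrl.find_in("side",q): print(q,r,world("side",r["uv"],d).round(3))
E
```

```text
[0.67780004 0.13854169 0.26247261] [-0.05425778  0.42584663 -0.3178083 ]
lid_1_far {'uv': [314.0, 187.2], 'score': 0.86} [0.572 0.127 0.155]
mallet {'uv': [303.0, 147.6], 'score': 0.8} [0.561 0.288 0.133]
mallet {'uv': [309.2, 312.3], 'score': 0.72} [ 0.542 -0.138  0.116]
mallet {'uv': [305.7, 220.7], 'score': 0.49} [0.552 0.074 0.116]
```

View pics/side1.png

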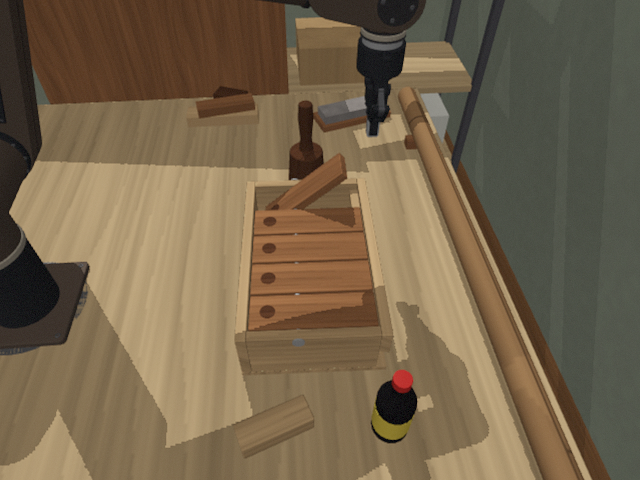

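Lid 1's far end is raised, at about (345,160). The tool is beyond it at (373,130). Now I'll descend and push it back toward the robot.

Call:
carry_out:
  deltas: [0, 0, 0.05, 0, 0, 0, 0, 0, 0.095, 0, 0, 0, -0.025, 0, 0.095, 0, 0, 0, -0.045, 0, 0.095, 0, 0, 0, -0.06, 0, 0.09, 0, 0, 0]

```text
time: 7.85
eef_pos: [0.6224, 0.1408, 0.182]
tcp_rot: [1.0, -0.017, 0.009, -0.0]
contact_force: [4.0, 1.0, 4.2]
opening: 0.001
finger_force: 2.1
```

Call:
carry_out:
  deltas: [-0.018, 0, -0.004, 0, 0, 0, -0.034, 0, -0.008, 0, 0, 0, -0.048, 0, -0.012, 0, 0, 0, -0.056, 0, -0.015, 0, 0, 0, -0.06, 0, -0.015, 0, 0, 0]

```text
time: 8.48
eef_pos: [0.5606, 0.1431, 0.1965]
tcp_rot: [1.0, -0.017, 0.006, -0.0]
contact_force: [3.3, -1.2, 11.8]
opening: 0.003
finger_force: 1.9
```

Call:
carry_out:
  deltas: [0.002, 0, -0.012, 0, 0, 0, 0, 0, -0.02, 0, 0, 0]

```text
time: 8.72
eef_pos: [0.5576, 0.143, 0.211]
tcp_rot: [1.0, -0.017, 0.0, -0.0]
contact_force: [0.3, 0.5, -1.0]
opening: -0.0
finger_force: 0.5
```

```bash
python3 - <<'E'
from h import *
im,d=ctrl.read_camera("side");cv2.imwrite("pics/side2.png",cv2.resize(im[60:260,220:450,::-1],None,fx=3,fy=3))
s=ctrl.get_state();print(s["eef_pos"],s["contact_force"])
E
```

```text
[0.55782601 0.14306093 0.21188844] [-0.34900041  0.57316421 -0.45937733]
```

View pics/side2.png

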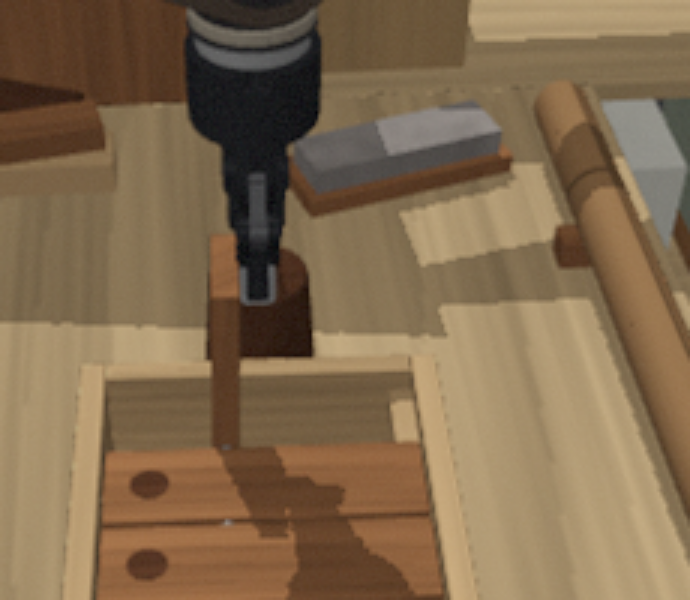

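The crop shows lid 1 almost upright at (225,340), with the finger against its far face. I'll push the rest of the way to the stop.

Call:
carry_out:
  deltas: [-0.006, 0, 0, 0, 0, 0, -0.012, 0, 0, 0, 0, 0, -0.016, 0, 0, 0, 0, 0, -0.019, 0, 0, 0, 0, 0]

```text
time: 9.28
eef_pos: [0.5435, 0.1433, 0.2103]
tcp_rot: [1.0, -0.017, 0.008, -0.0]
contact_force: [19.1, -0.3, -8.0]
opening: 0.003
finger_force: 9.0
```

The force rise shows the lid is at its stop. Now I'll back away and up.

Call:
carry_out:
  deltas: [0.03, 0, 0, 0, 0, 0, 0.07, 0, -0.02, 0, 0, 0, 0.1, 0, -0.06, 0, 0, 0, 0.1, 0, -0.06, 0, 0, 0, 0.1, 0, -0.06, 0, 0, 0]

```text
time: 9.9
eef_pos: [0.638, 0.1401, 0.2688]
tcp_rot: [1.0, -0.017, -0.002, 0.0]
contact_force: [0.0, 0.6, -1.1]
opening: -0.001
finger_force: 0.0
```

```bash
python3 - <<'E'
from h import *
im,d=ctrl.read_camera("side");cv2.imwrite("pics/side3.png",im[:,:,::-1])
s=ctrl.get_state();print(s["time"],s["eef_pos"],s["contact_force"])
E
```

```text
9.95 [0.63751554 0.14013223 0.26821485] [-0.98287601  0.25980672 -0.36905119]
```

View pics/side3.png

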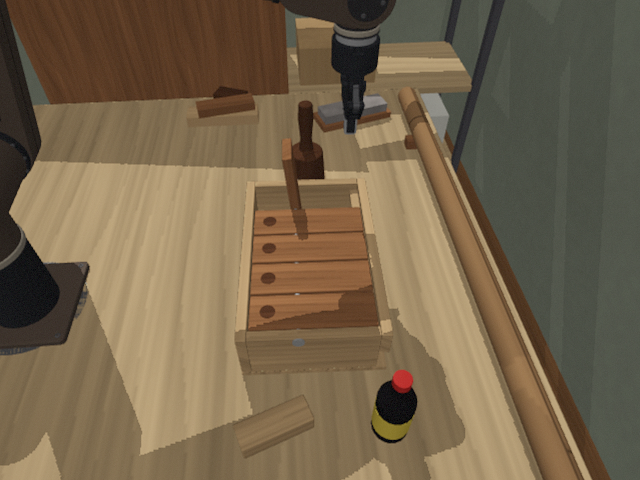

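Lid 1 stands open, leaning slightly toward the robot at (290,175). The other four lids are shut, the bystanders haven't moved, and the tool is clear.

```bash
python3 -c "
from plant import ctrl
print(ctrl.sign_off())"
```

```text
the job is handed in; nothing more can be done
None
```

The free lid was the leftmost (lid 1): it rocked when pressed, I pushed it fully open to its stop, the last picture shows the other four lids shut and the mallet, glue bottle and billet unmoved, and the job is handed in (no verdict was returned).

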